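Open the safety cap of the plate-cleaner jug in its holder

TASK

First lay the loose aluminium bar across the holder's two notched posts, down in both notches and roughly centred, to keep the jug down, and let go of it. Then grip the jug's push-and-turn safety cap, press it down, twist it counter-clockwise (from above) until free, and lift it straight up. Finish while still holding the cap, level and about 8 cm above the open neck, with bar and jug in place and boat, scraper and spool left alone.

Things in the scene. Friction and masses are not known exactly. Their poses are not given: they have to be found in the camera images.
- holder: Fixed jug holder: steel base plate 236 x 190 x 8 mm, low fence (top 30 mm up) round the jug's foot, and two aluminium posts with a notch in the top. Origin: centre of the plate's underside, on the table. x runs along the jug's length towards its neck end, y across the jug, z up. The posts (46 mm along x, 20 along y) stand at x = -45, y = +69 and -69 mm; their tops are 152 mm above the table.
- notch_mid (a point): Point midway between the two notches at their floor height (131 mm above the table), axes as the holder's. Each notch is open along y, 28 mm wide in x, with cheeks 12 mm high and flared lips above (21 mm in all). The seated bar lies along y of this frame, its underside at z = 0; the jug's shoulder is 3 mm below it.
- bar: Loose straight aluminium extrusion, 180 x 20 x 20 mm, about 110 g (75 to 155 g), at first lying on the table at one side. Origin: centre of its underside; x along its length, z up.
- bar_center (a point): Middle of the bar (10 mm above its underside), axes as the bar's.
- jug: White plastic jug, 190 x 90 x 120 mm with a flat shoulder, 0.5 to 0.85 kg, standing loose (1.5 mm play all round) inside the holder's fence, which keeps it from turning. Origin: centre of its underside, 8 mm above the table; axes as the holder's. The shoulder is 128 mm above the table. The round upright neck stands on it at x = +60 mm, y = 0.
- jug_mouth (a point): Centre of the neck's top rim, 32 mm above the jug's shoulder (160 mm above the table); axes as the jug's. The cap turns about the vertical through it.
- insert (a joint): Spring-loaded seal disc (18 mm across) in the neck, under the cap; in m, 0 with the cap shut, grows as the cap is pressed down, to 0.007 at the bottom; about -0.004 when the cap is off. It pushes the cap up with 10 N at 0 and 15 N when fully pressed.
- cap: Round black ribbed safety cap, 55 mm across, 31 mm high, 35 g, shut on the neck. Origin: centre of its underside, 140 mm above the table when shut (top 171 mm); z up. Press it down 5 to 6 mm (a tooth blocks turning above 4.5; it bottoms at 7) and turn it, pressed, 63 degrees counter-clockwise seen from above; it lifts off from 54 to 70, a stop ends the turn at 72. It turns easily.
- cap_lug (a point): Point on one of the two lugs inside the cap's skirt, 22 mm from its axis along the cap's x, 3.5 mm above the underside. When shut it points along the jug's x axis (within 5 degrees).
- boat: Bystander: small orange printed boat, about 65 x 36 mm, 59 mm high. Origin: centre of its underside. Leave alone.
- scraper: Bystander: scraper with a flat blade, about 200 mm long, lying on the table along its x. Leave alone.
- spool: Bystander: small filament spool lying flat, 130 mm across, 50 mm high. Origin: centre of its underside. Leave alone.
There are look-alikes about, which are no part of the job. Several things have the shape of the bar; the one meant has the colours described above. There is more than one size of the cap; the job needs the largest.

How it is judged:
By the outcome, as a careful person would: the job done as asked, in the order asked, and still so for the second after the job is handed in, while the arm keeps its last pose, push and grip.
It also fails if it takes over 56 s, if anything falls off the work surface, if the arm or the gripper's body presses on something with over 40 N, if the wrist force passes 120 N, or if a joint passes its speed limit or range.

ROBOT

A 6-joint arm with a two-finger parallel gripper is mounted at the origin on the work surface. World frame = base frame: x ahead of the robot, y to its left, z up, the work surface at z = 0. Lengths are in m, angles in rad, forces in N, time in s.
With the tool pointing down it reaches from about 0.375 to 0.9 m from the base axis. Payload 3.1 kg.
Tool frame: the origin (TCP) lies on the centre line of the jaws, within the pads' length; the fingertips stand 22 mm ahead of it and the grasp point (between the pads) lies 3 mm ahead of it; z points along the fingers, y is the line along which they close (so a half turn about z gives the same grasp; the last joint's range is limited). The gripper opens to 85 mm and grips with 20 to 120 N. Pads are 22 mm wide; open, the fingers measure 114 mm over their backs; the gripper's body (76 mm by 85 mm) begins 54 mm behind the grasp point. The pads swing forward as they close: fully open they stand 13 mm farther back than shut.
Start: joints at [-1.502, 0.527, 1.433, -0, 1.181, -0.178], TCP at [0.153, -0.606, 0.253] pointing down, gripper open.
Joint ranges: [-3.08, 3.08], [-0.75, 2.2], [0.22, 2.44], [-1.43, 4.57], [0, 2.65], [-2.85, 2.85]. Speed limits (rad/s): [2.79, 2.79, 3.14, 3.14, 3.14, 3.14].

INTERFACE

Orientations are given as a unit quaternion [w, x, y, z].
In Python, from workcell import ctrl gives the robot as it stands.
- The arm moves only by the tool play_rows, never from a script. Its argument "steps" is a list that holds one entry, the list of rows, each a list of 6 numbers: the shift along the world's x, y, z each as a share of 20 cm, from -1 to 1, then the turn, a rotation vector about the world's x, y, z each as a share of 1.5 rad, from -1 to 1. In form: [[[x, y, z, wx, wy, wz], ...]]. A call has 1 to 12 rows; each row is the pose to reach, as a shift and turn from the pose commanded when the call began; what a row does not reach only later rows make up. A row lasts 1/10 s, in which the tool goes at most 50 mm and 8.59 degrees, less where a joint would pass 70% of its speed; a pose out of reach is approached as far as the arm can. A call with a number of a shift or a turn outside -1 to 1 is refused whole. A call with a gripper value outside its range is refused whole. "hand" is the opening, from 0 (shut) to 1 (fully open), set as the call begins (left out, the last holds). The fingers move at their own pace and stop on an object; "squeeze" is the grip in N (left out, the last holds). Time passes only in rows, so rows that repeat a pose let the fingers close. It gives the time, the measured TCP pose, the force, the opening and the grip force at its end, in the units of the state.
- ctrl.sense(): the state, without advancing time (a new reading comes with each control period).
- ctrl.snapshot(name): name is "scene" or "top" or "wrist"; returns (picture, depth): 420x560x3 uint8, red, green, blue; 420x560 float32, m along the optical axis (not along the pixel's ray), 0 where there is no reading.
- ctrl.camera_params(name): a dict with "fovy" (degrees; the focal length in pixels is half the picture's height over the tangent of half this angle, whatever the lens; pixels are square), "cx", "cy" (the principal point, pixels), "extrinsics" (4x4, takes a point from camera to world coordinates). Camera axes: x right, y up, looking along -z (the intrinsics and any distortion apply to the point x, -y, -z); pixel columns grow to the right and rows downward; lengths in m; the calibration is good to about 2 mm. A picture is of the moment at which its call begins: read the wrist's pose just before it. camera_params takes no time and is no camera call; for the wrist camera it gives the pose at the moment of the call.
- ctrl.close_job(): hands the job in; it is judged then, once.
Trained networks look in the newest picture that a camera, given by its name, has taken for a name from the list of things; names that differ only in an ending like _2 or _b are one class to them, and where a whole thing is asked for, a point or a joint stands for the part that bears it (a point fixed in the world has none). Each returns a list of dicts, best first, with "p" (0 to 1); they miss things now and then, are a little off and sometimes report something else, mostly with a low value. They report only what shows in the picture. A call takes as long as a camera call. They do not tell look-alikes from the thing itself.
- ctrl.look_for(label, camera): "extent" ([left, top, right, bottom] in pixels, round what is visible of it).
- ctrl.mark_of(label, camera): "at" ([column, row] in pixels: a listed point, or the origin of a listed thing).
The state is a dict: "time_s": time; "joint_positions": joint angles; "qd": joint speeds; "tau": joint torques, N m; "position": TCP position; "eef_rot": TCP orientation; "contact_force": force on the tool from outside, world axes, zero at the start; "ft_torque": the same for the moment, N m; "finger_gap": finger opening in m; "gripper_force": force on a finger pad.
Only numpy, scipy, OpenCV 4.12 (cv2) and the standard library are available. Lean on these libraries where they do the work, as an engineer would, in place of code of your own. Each camera call takes 0.05 s, during which the arm holds its last target. There are 200 camera calls.

## Working session

There is one attempt and no reset: what is moved stays moved. The work goes in short steps, Python scripts to look and compute and a tool call to move; the robot and the scene stay as the last step left them, time stands still between calls to the robot, and variables do not carry over. Pictures are saved under pics/ and viewed, at most 10 in all, crops included, and the job is handed in when it is done.

Besides the shell and the picture viewer there is one more tool, called as name(argument=value, ...), one argument or row to a line, values as JSON. play_rows: Moves the arm, as the interface text tells. Its arguments: {"type":"object","properties":{"steps":{"type":"array"},"hand":{"type":"number"},"squeeze":{"type":"number"}},"required":["steps"]}

```bash
mkdir -p pics
cat > h.py <<'E'
import numpy as np, cv2
from workcell import ctrl
from scipy.spatial.transform import Rotation as R
def snap(n,f=None):
    P=ctrl.camera_params(n); im,d=ctrl.snapshot(n)
    if f: cv2.imwrite('pics/'+f,im[:,:,::-1])
    return P,im,d
def cloud(P,d):
    h,w=d.shape; f=h/2/np.tan(np.radians(P['fovy'])/2)
    v,u=np.mgrid[:h,:w]
    X=np.stack([(u-P['cx'])/f*d,-(v-P['cy'])/f*d,-d,np.ones_like(d)],-1)
    W=X@np.array(P['extrinsics']).T
    W=W[...,:3]; W[d==0]=np.nan
    return W
E
python3 - <<'E'
from h import *
print(ctrl.sense())
for n in ['top','scene']:
    P,im,d=snap(n,n+'1.png'); W=cloud(P,d)
    np.save(n+'.npy',W); print(n,{k:v for k,v in P.items()})
    for l in ['bar','cap','holder','jug','jug_mouth','notch_mid','cap_lug','boat','scraper','spool']:
        for r in ctrl.mark_of(l,n)[:4]:
            u,v=map(int,np.round(r['at'])); 
            print(l,round(r['p'],2),u,v,np.round(W[v,u],3) if 0<=u<560 and 0<=v<420 else None)
E
```

```text
{'time_s': 0.0, 'joint_positions': array([-1.50151553e+00,  5.28457482e-01,  1.43391963e+00,  2.66160472e-05,
        1.18140500e+00, -1.78505417e-01]), 'qd': array([ 8.26637880e-04,  3.26083307e-05,  5.01403732e-04, -9.48893406e-04,
       -5.67341359e-04, -1.70789213e-04]), 'tau': array([-2.34282947e-03, -4.42363465e+01, -1.78027779e+01, -5.23836861e-04,
        8.47900665e-03,  9.97282257e-10]), 'position': array([ 0.15327074, -0.60521565,  0.2523334 ]), 'eef_rot': array([-1.09242472e-03,  9.92335092e-01,  1.23571301e-01,  7.20438442e-05]), 'contact_force': array([-0.1038042 ,  0.19651754,  0.06741721]), 'ft_torque': array([-0.04768357, -0.04328018, -0.05797943]), 'gripper_force': 0.0, 'finger_gap': 0.08540298762677655}
top {'fovy': 55.64871051733269, 'cx': 279.70456325658535, 'cy': 205.68400348175723, 'extrinsics': array([[ 0.00993427,  0.98723799, -0.15894171,  0.38802   ],
       [-0.9996883 ,  0.0134462 ,  0.02103556, -0.03846222],
       [ 0.02290426,  0.1586832 ,  0.98706385,  1.15297224],
       [ 0.        ,  0.        ,  0.        ,  1.        ]])}
bar 0.89 371 216 [ 0.54
[... 1080 characters left out ...]
.02828376e-01],
       [ 0.00000000e+00,  0.00000000e+00,  0.00000000e+00,
         1.00000000e+00]])}
bar 0.72 248 207 [ 0.541 -0.168  0.017]
bar 0.66 206 190 [ 0.568 -0.316  0.006]
bar 0.61 312 175 [ 0.294 -0.169 -0.   ]
cap 0.7 392 364 [0.658 0.39  0.022]
cap 0.66 356 253 [0.594 0.23  0.164]
cap 0.58 411 337 [0.581 0.379 0.025]
jug 0.78 346 274 [0.617 0.228 0.119]
jug_mouth 0.81 354 246 [0.589 0.219 0.172]
cap_lug 0.98 395 353 [0.636 0.38  0.027]
cap_lug 0.64 358 261 [0.592 0.235 0.144]
cap_lug 0.63 404 335 [0.581 0.363 0.016]
boat 0.93 150 238 [ 0.799 -0.236  0.024]
boat 0.74 251 210 [ 0.531 -0.167  0.003]
scraper 0.72 174 166 [ 0.563 -0.478  0.004]
spool 0.67 202 300 [0.84  0.031 0.051]
```

Run:
```python
import cv2,numpy as np
a=cv2.imread('pics/top1.png');b=cv2.imread('pics/scene1.png')
cv2.imwrite('pics/t1b.png',cv2.resize(a[90:300,60:500],(800,382)))
```

```text
(no output)
```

View pics/t1b.png

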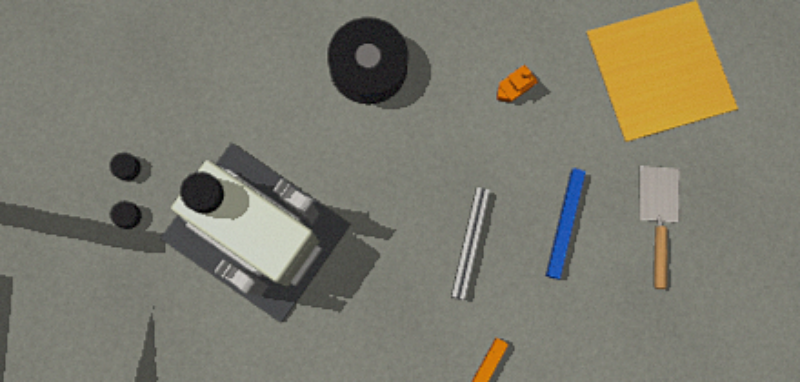

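View pics/scene1.png

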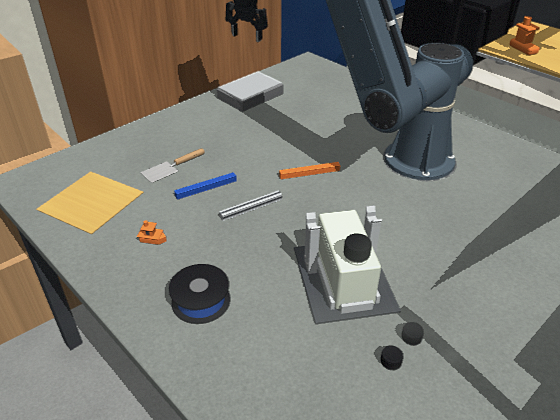

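The top view shows the silver bar at about (320,224), between the jug and the blue look-alike bar. The jug is in its holder with the cap at (171,196), and the two small caps sit to its left. Next I fit the poses from depth.

Run:
```python
from h import *
for n in ['top','scene']:
    W=np.load(n+'.npy'); x,y,z=W[...,0],W[...,1],W[...,2]
    def rect(m,name):
        p=W[m][:,:2].astype(np.float32); c,s,a=cv2.minAreaRect(p); 
        e=np.linalg.eigh(np.cov(p.T))[1][:,1]
        print(n,name,len(p),'c',np.round(c,4),'s',np.round(s,4),'a',round(a,2),'pca',round(np.degrees(np.arctan2(e[1],e[0])),2),'mean',np.round(p.mean(0),4),'z',np.round(np.median(W[m][:,2]),4))
    near=(abs(x-.52)<.2)&(abs(y-.15)<.15)
    rect(near&(z>.120)&(z<.137),'shoulder')
    rect(near&(z>.164)&(z<.182),'cap')
    rect((abs(x-.52)<.13)&(abs(y+.17)<.07)&(z>.012)&(z<.03),'bar')
    m=(near&(z>.145)&(z<.158)).astype(np.uint8)
    k,l,st,c=cv2.connectedComponentsWithStats(m)
    for i in range(1,k):
        if st[i,4]>5: rect(l==i,'post?')
    t=(abs(x-.52)<.1)&(abs(y+.02)<.03); print('table z',np.nanmedian(z[t]))
    rect(near&(z>.004)&(z<.012),'plate')
```

```text
top shoulder 2285 c [0.5375 0.1677] s [0.1909 0.1574] a 57.36 pca 56.67 mean [0.528 0.153] z 0.1279
top cap 375 c [0.5712 0.2164] s [0.0538 0.0524] a 44.36 pca 52.51 mean [0.5704 0.216 ] z 0.1716
top bar 449 c [ 0.5217 -0.1741] s [0.0208 0.1803] a 76.81 pca 166.74 mean [ 0.5206 -0.1734] z 0.02
top post? 30 c [0.583  0.1103] s [0.0096 0.0195] a 51.51 pca 137.03 mean [0.5834 0.1101] z 0.1497
top post? 29 c [0.5607 0.198 ] s [0.0116 0.0454] a 60.22 pca 149.27 mean [0.5589 0.197 ] z 0.153
top post? 28 c [0.5575 0.0733] s [0.0106 0.0199] a 46.57 pca 135.2 mean [0.5573 0.0736] z 0.1505
top post? 36 c [0.4674 0.1847] s [0.0121 0.0188] a 62.75 pca 145.75 mean [0.4677 0.1855] z 0.1498
top post? 23 c [0.4431 0.1484] s [0.0079 0.0191] a 49.81 pca 140.06 mean [0.4423 0.1489] z 0.1504
table z -8.845869726492595e-06
top plate 2162 c [0.52 0.15] s [0.2998 0.3973] a 89.88 pca -164.52 mean [0.5248 0.1564] z 0.0075
scene shoulder 2163 c [0.541  0.1674] s [0.193 0.159] a 56.25 pca 53.22 mean [0.5436 0.161 ] z 0.1281
scene cap 453 c [0.5733 0.2171] s [0.0561 0.0539] a 10.49 pca -160.8 mean [0.5762 0.2187] z 0.1715
scene bar 466 c [ 0.5236 -0.1759] s [0.0297 0.1815] a 77.18 pca 166.89 mean [ 0.5271 -0.1728] z 0.0197
scene post? 38 c [0.445  0.1482] s [0.0116 0.0204] a 36.67 pca 138.6 mean [0.4455 0.1488] z 0.15
scene post? 47 c [0.5611 0.0746] s [0.0177 0.0201] a 54.61 pca 145.49 mean [0.56   0.0733] z 0.1483
scene post? 26 c [0.4714 0.1872] s [0.0071 0.0194] a 51.3 pca 144.68 mean [0.4715 0.1872] z 0.1512
scene post? 25 c [0.5858 0.111 ] s [0.006  0.0226] a 65.32 pca 149.61 mean [0.5857 0.1107] z 0.1508
scene post? 129 c [0.587  0.2261] s [0.0251 0.0533] a 34.24 pca 125.79 mean [0.5896 0.2288] z 0.1514
table z 0.0003894306137087189
scene plate 2261 c [0.5199 0.1504] s [0.2989 0.3963] a 89.6 pca 116.53 mean [0.5875 0.193 ] z 0.008
```

The silver bar is at about (0.5225, -0.175) with its axis at 166.8°. Notch_mid is at about (0.514, 0.130), the holder's yaw is about 56.9°, and the cap is at about (0.572, 0.217). Now I move to the bar.

play_rows(
  steps=[
    [[0.3,0.35,0,0,0,-0.1],[0.6,0.7,0,0,0,-0.2],[0.92,1.0,0,0,0,-0.319],[0.92,1.0,0,0,0,-0.319],[0.92,1.0,0,0,0,-0.319],[0.92,1.0,0,0,0,-0.319],[0.92,1.0,0,0,0,-0.319]],
  ],
  hand=0.6,
)

```text
time_s: 1.8
position: [0.3391, -0.403, 0.2535]
eef_rot: [-0.001, 0.994, -0.113, 0.0]
contact_force: [-1.6, -0.5, 0.4]
finger_gap: 0.0516
gripper_force: 0.0
```

play_rows(
  steps=[
    [[0.3,0.35,0,0,0,0],[0.6,0.7,0,0,0,0],[0.92,1.0,0,0,0,0],[0.92,1.0,-0.3,0,0,0],[0.92,1.0,-0.5,0,0,0],[0.92,1.0,-0.5,0,0,0],[0.92,1.0,-0.5,0,0,0],[0.92,1.0,-0.5,0,0,0]],
  ],
)

```text
time_s: 2.6
position: [0.5211, -0.2058, 0.1519]
eef_rot: [-0.0, 0.993, -0.114, -0.001]
contact_force: [-0.6, -0.4, 0.1]
finger_gap: 0.0515
gripper_force: 0.0
```

Run:
```python
from h import *
s=ctrl.sense(); print(s['time_s'],s['position'],s['eef_rot'],s['joint_positions'],s['contact_force'],s['finger_gap'])
P,im,d=snap('wrist','w1.png');W=cloud(P,d);x,y,z=W[...,0],W[...,1],W[...,2]
m=(abs(x-.52)<.13)&(abs(y+.17)<.06)&(z>.014)&(z<.026)
p=W[m][:,:2].astype(np.float32);print(cv2.minAreaRect(p),np.median(W[m][:,2]))
```

```text
2.6 [ 0.52110653 -0.20575974  0.15187767] [-3.71437417e-04  9.93444350e-01 -1.14307874e-01 -1.37643879e-03] [-5.75223525e-01  5.81448975e-01  1.68664361e+00 -7.26650665e-04
  8.76296347e-01  1.22515543e+00] [-0.62230891 -0.3677626   0.11257109] 0.05147707830763918
((0.5212370157241821, -0.1737401783466339), (0.020468562841415405, 0.17966517806053162), 76.87979125976562) 0.020288486199097955
```

play_rows(
  steps=[
    [[0.0,0.158,0,0,0,0],[0.0,0.158,-0.2,0,0,0],[0.0,0.158,-0.4,0,0,0],[0.0,0.158,-0.55,0,0,0],[0.0,0.158,-0.6,0,0,0],[0.0,0.158,-0.63,0,0,0],[0.0,0.158,-0.635,0,0,0],[0.0,0.158,-0.635,0,0,0]],
  ],
)

```text
time_s: 3.45
position: [0.5222, -0.1753, 0.0278]
eef_rot: [0.001, 0.993, -0.115, 0.001]
contact_force: [-0.5, -0.5, 0.7]
finger_gap: 0.0513
gripper_force: 0.0
```

play_rows(
  steps=[
    [[0,0,0,0,0,0],[0,0,0,0,0,0],[0,0,0,0,0,0],[0,0,0,0,0,0],[0,0,0,0,0,0],[0,0,0,0,0,0],[0,0,0,0,0,0],[0,0,0,0,0,0]],
  ],
  hand=0,
  squeeze=50,
)

```text
time_s: 4.25
position: [0.522, -0.1746, 0.0275]
eef_rot: [0.0, 0.993, -0.115, 0.001]
contact_force: [-0.6, -0.6, 5.3]
finger_gap: 0.0188
gripper_force: 49.7
```

play_rows(
  steps=[
    [[0,0,0.15,0,0,0],[0,0,0.4,0,0,0],[0,0,0.65,0,0,0],[0,0,0.9,0,0,0],[0,0.2,1.0,0,0,0],[0,0.4,1.0,0,0,-0.06],[0,0.6,1.0,0,0,-0.12],[0,0.8,1.0,0,0,-0.18],[0,1.0,1.0,0,0,-0.232],[0,1.0,1.0,0,0,-0.232],[0,1.0,1.0,0,0,-0.232]],
  ],
)

```text
time_s: 5.35
position: [0.5209, 0.0267, 0.2263]
eef_rot: [0.0, 0.959, -0.284, -0.0]
contact_force: [0.0, -0.5, -0.6]
finger_gap: 0.0185
gripper_force: 49.3
```

play_rows(
  steps=[
    [[-0.01,0.15,0,0,0,0],[-0.02,0.3,0,0,0,0],[-0.03,0.45,0,0,0,0],[-0.04,0.522,0,0,0,0],[-0.04,0.522,-0.1,0,0,0],[-0.04,0.522,-0.18,0,0,0],[-0.04,0.522,-0.18,0,0,0],[-0.04,0.522,-0.18,0,0,0]],
  ],
)

```text
time_s: 6.15
position: [0.5136, 0.1291, 0.1903]
eef_rot: [0.0, 0.958, -0.286, -0.0]
contact_force: [0.5, 0.0, -0.7]
finger_gap: 0.0191
gripper_force: 49.3
```

Run:
```python
from h import *
s=ctrl.sense(); print(s['time_s'],s['position'],s['eef_rot'],s['joint_positions'],s['contact_force'],s['ft_torque'],s['finger_gap'])
C=[]
for n in ['top','scene','wrist']:
    P,im,d=snap(n,n+'2.png');W=cloud(P,d);x,y,z=W[...,0],W[...,1],W[...,2]
    np.save(n+'2.npy',W)
    r=np.hypot(x-.514,y-.13)
    m=(r<.11)&(z>.175)&(z<.22)&(r>.045)
    print(n,m.sum())
    if m.sum()>30:
        p=W[m]; print(cv2.minAreaRect(p[:,:2].astype(np.float32)))
        A=np.c_[p[:,:2]-[.514,.13],np.ones(len(p))]; q=p[:,2]>.19
        # bar along-dir height at both ends
        u=(p[:,:2]-[.514,.13])@np.array([np.cos(np.radians(146.9)),np.sin(np.radians(146.9))])
        for sg in (1,-1):
            e=p[sg*u>.05]; print(sg,len(e),np.percentile(e[:,2],[5,50,95]).round(4) if len(e) else '', e[:,:2].mean(0).round(4) if len(e) else '')
    for cx,cy in [(.583,.110),(.559,.0735),(.469,.186),(.444,.1487)]:
        k=(np.hypot(x-cx,y-cy)<.012)&(z>.145)&(z<.158); print('  prong',k.sum(),W[k][:,:2].mean(0).round(4) if k.sum() else '')
```

```text
6.15 [0.51361787 0.12911806 0.19029129] [ 2.35338536e-04  9.58284166e-01 -2.85817033e-01 -1.57254905e-04] [ 3.53107959e-02  4.88500481e-01  1.73456551e+00 -4.34646772e-04
  9.18975102e-01  2.18608873e+00] [ 0.49048685  0.01757196 -0.70138578] [-0.01261108 -0.0074896  -0.0373484 ] 0.019067197545489287
top 151
((0.5697508454322815, 0.09279068559408188), (0.020200414583086967, 0.044221535325050354), 56.69699478149414)
1 0  
-1 135 [0.1794 0.1827 0.1851] [0.5717 0.091 ]
  prong 21 [0.5846 0.1093]
  prong 23 [0.5581 0.0721]
  prong 2 [0.4767 0.1837]
  prong 0 
scene 373
((0.51577228307724, 0.1341492384672165), (0.1428098976612091, 0.14365336298942566), 9.43580150604248)
1 147 [0.176  0.1831 0.1856] [0.4583 0.1705]
-1 176 [0.1763 0.1828 0.1854] [0.5762 0.0933]
  prong 25 [0.5857 0.1111]
  prong 0 
  prong 26 [0.4712 0.1872]
  prong 1 [0.4542 0.1549]
wrist 5323
((0.5327025055885315, 0.11813583225011826), (0.02005133405327797, 0.135047048330307), 56.87359619140625)
1 0  
-1 4761 [0.1827 0.1838 0.1849] [0.5733 0.0916]
  prong 722 [0.5827 0.1106]
  prong 717 [0.5579 0.0732]
  prong 47 [0.4673 0.1829]
  prong 16 [0.4448 0.1532]
```

View pics/wrist2.png

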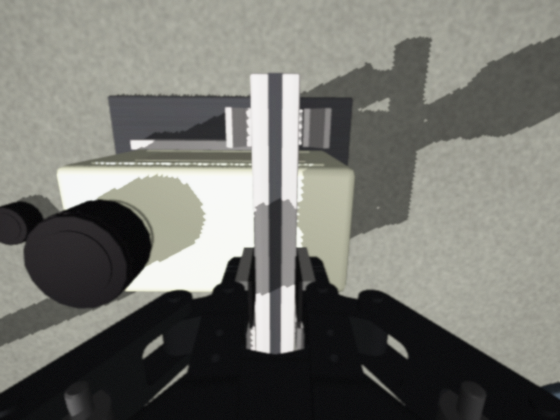

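The bar hangs level over the notches, about 1.4 mm off towards the neck, between the prongs at px (227–249) and (303–330), row 128. I correct this and lower.

play_rows(
  steps=[
    [[-0.004,-0.006,-0.03,0,0,0],[-0.004,-0.006,-0.06,0,0,0],[-0.004,-0.006,-0.09,0,0,0],[-0.004,-0.006,-0.11,0,0,0],[-0.004,-0.006,-0.13,0,0,0],[-0.004,-0.006,-0.145,0,0,0],[-0.004,-0.006,-0.155,0,0,0],[-0.004,-0.006,-0.16,0,0,0],[-0.004,-0.006,-0.16,0,0,0]],
  ],
)

```text
time_s: 7.2
position: [0.5126, 0.1289, 0.1585]
eef_rot: [-0.0, 0.958, -0.285, 0.0]
contact_force: [-0.6, 0.1, -0.1]
finger_gap: 0.0188
gripper_force: 49.5
```

play_rows(
  steps=[
    [[0,0,-0.005,0,0,0],[0,0,-0.006,0,0,0],[0,0,-0.006,0,0,0]],
  ],
)

```text
time_s: 7.5
position: [0.5127, 0.1289, 0.1585]
eef_rot: [-0.0, 0.958, -0.285, 0.001]
contact_force: [-2.9, 0.0, 8.2]
finger_gap: 0.0187
gripper_force: 50.6
```

play_rows(
  steps=[
    [[0,0,0,0,0,0],[0,0,0,0,0,0],[0,0,0,0,0,0],[0,0,0,0,0,0],[0,0,0.05,0,0,0],[0,0,0.15,0,0,0],[0,0,0.3,0,0,0],[0,0,0.5,0,0,0],[0,0,0.5,0,0,0]],
  ],
  hand=0.6,
)

```text
time_s: 8.4
position: [0.516, 0.1292, 0.2628]
eef_rot: [-0.002, 0.958, -0.285, 0.006]
contact_force: [0.6, 1.3, 0.5]
finger_gap: 0.0511
gripper_force: 0.0
```

Run:
```python
from h import *
s=ctrl.sense(); print(s['time_s'],s['position'],s['joint_positions'])
ims=[]
for n in ['top','scene','wrist']:
    P,im,d=snap(n,n+'3.png');W=cloud(P,d);x,y,z=W[...,0],W[...,1],W[...,2]
    dx,dy=x-.514,y-.13; c,sn=np.cos(np.radians(56.9)),np.sin(np.radians(56.9))
    hx,hy=dx*c+dy*sn,-dx*sn+dy*c
    ms=(abs(hx)<.009)&(abs(hy)<.095)&(z>.14)&(z<.175)
    for a,b in [(-.095,-.07),(-.07,-.03),(-.03,.03),(.03,.07),(.07,.095)]:
        e=ms&(hy>=a)&(hy<b); print(n,a,e.sum(),np.nanmedian(z[e]).round(4) if e.sum() else '')
    if ms.sum(): print('hy range',hy[ms].min(),hy[ms].max())
    m=(np.hypot(x-.572,y-.217)<.04)&(z>.166)&(z<.18)
    if m.sum()>50: print('cap',m.sum(),cv2.minEnclosingCircle(W[m][:,:2].astype(np.float32)),cv2.minAreaRect(W[m][:,:2].astype(np.float32)),np.median(z[m]))
```

```text
8.4 [0.51601467 0.12917756 0.2628194 ] [3.50540272e-02 3.86155042e-01 1.66233096e+00 5.57369231e-05
 1.08084192e+00 2.18431642e+00]
top -0.095 51 0.1512
top -0.07 107 0.1512
top -0.03 38 0.1512
top 0.03 0 
top 0.07 0 
hy range -0.08890037066955224 0.02658882396295125
scene -0.095 79 0.1505
scene -0.07 140 0.1506
scene -0.03 195 0.1505
scene 0.03 134 0.1506
scene 0.07 54 0.1507
hy range -0.09137163898894327 0.08870238093347438
cap 428 ((0.5727760195732117, 0.21668116748332977), 0.028994828462600708) ((0.5740887522697449, 0.21717092394828796), (0.05383571609854698, 0.054264843463897705), 52.587528228759766) 0.17161882113545268
wrist -0.095 672 0.1513
wrist -0.07 1282 0.1513
wrist -0.03 1623 0.1513
wrist 0.03 892 0.1513
wrist 0.07 430 0.1514
hy range -0.0885292104202725 0.09120923124163247
cap 4142 ((0.5707424283027649, 0.21717801690101624), 0.027794023975729942) ((0.5710293650627136, 0.21717937290668488), (0.05408325418829918, 0.053801532834768295), 66.41940307617188) 0.17188577970808241
```

View pics/wrist3.png

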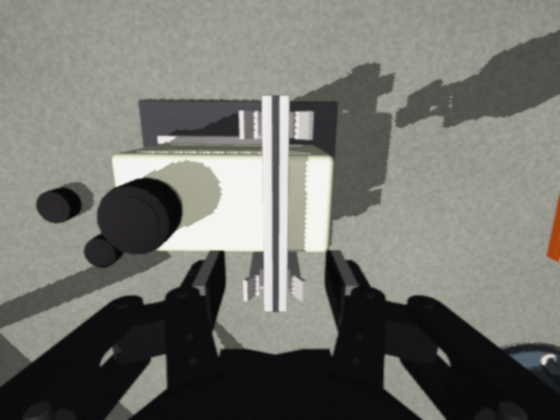

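The bar is seated: its top reads 0.151 along the whole length, and in the wrist picture it runs through both notches at (276,125) and (276,290). The cap is at (140,215), world position about (0.571, 0.217).

play_rows(
  steps=[
    [[0.14,0.22,0,0,0,0],[0.275,0.44,0,0,0,0],[0.275,0.44,-0.2,0,0,0],[0.275,0.44,-0.3,0,0,0],[0.275,0.44,-0.3,0,0,0],[0.275,0.44,-0.3,0,0,0],[0.275,0.44,-0.3,0,0,0]],
  ],
  hand=1,
)

```text
time_s: 9.25
position: [0.5681, 0.2167, 0.1979]
eef_rot: [-0.0, 0.958, -0.286, 0.001]
contact_force: [-0.1, 0.1, -0.0]
finger_gap: 0.0852
gripper_force: 0.0
```

play_rows(
  steps=[
    [[0.015,0.002,-0.05,0,0,0],[0.015,0.002,-0.1,0,0,0],[0.015,0.002,-0.14,0,0,0],[0.015,0.002,-0.17,0,0,0],[0.015,0.002,-0.17,0,0,0],[0.015,0.002,-0.17,0,0,0]],
  ],
)

```text
time_s: 9.85
position: [0.5704, 0.2173, 0.1629]
eef_rot: [0.0, 0.958, -0.285, -0.0]
contact_force: [-0.7, 0.6, 0.4]
finger_gap: 0.0852
gripper_force: 0.0
```

play_rows(
  steps=[
    [[0,0,0,0,0,0],[0,0,0,0,0,0],[0,0,0,0,0,0],[0,0,0,0,0,0],[0,0,0,0,0,0],[0,0,0,0,0,0],[0,0,0,0,0,0]],
  ],
  hand=0,
  squeeze=80,
)

```text
time_s: 10.55
position: [0.5706, 0.2171, 0.164]
eef_rot: [0.0, 0.958, -0.285, 0.0]
contact_force: [-1.4, -0.6, 5.4]
finger_gap: 0.0524
gripper_force: 82.9
```

play_rows(
  steps=[
    [[0,0,-0.006,0,0,0],[0,0,-0.012,0,0,0],[0,0,-0.018,0,0,0],[0,0,-0.024,0,0,0],[0,0,-0.028,0,0,0],[0,0,-0.028,0,0,0],[0,0,-0.028,0,0,0],[0,0,-0.028,0,0,0]],
  ],
)

```text
time_s: 11.35
position: [0.5706, 0.2172, 0.1597]
eef_rot: [-0.0, 0.958, -0.285, 0.001]
contact_force: [-4.2, -2.6, 12.5]
finger_gap: 0.0519
gripper_force: 83.8
```

play_rows(
  steps=[
    [[0,0,-0.004,0,0,0],[0,0,-0.008,0,0,0],[0,0,-0.008,0,0,0],[0,0,-0.008,0,0,0]],
  ],
)

```text
time_s: 11.75
position: [0.5706, 0.2172, 0.1584]
eef_rot: [-0.0, 0.958, -0.285, 0.001]
contact_force: [-4.0, -1.5, 13.9]
finger_gap: 0.052
gripper_force: 83.9
```

Run:
```python
from h import *
for n in ['scene','wrist','top']:
    P,im,d=snap(n,n+'4.png');W=cloud(P,d);x,y,z=W[...,0],W[...,1],W[...,2]
    for r in (.015,):
        m=(np.hypot(x-.571,y-.217)<r)&(z>.15)&(z<.18); print(n,m.sum(),np.percentile(z[m],[10,50,90]).round(4) if m.sum() else '')
s=ctrl.sense();print(s['position'],s['contact_force'],s['joint_positions'])
```

```text
scene 48 [0.1653 0.1665 0.168 ]
wrist 3379 [0.1659 0.1666 0.1673]
top 0 
[0.57062322 0.21715434 0.15837841] [-3.72857423 -2.2434805  13.77840041] [ 1.81043208e-01  6.25439346e-01  1.55497742e+00 -6.16761982e-04
  9.59946207e-01  2.33061402e+00]
```

play_rows(
  steps=[
    [[0,0,-0.0015,0,0,0.06],[0,0,-0.0015,0,0,0.13],[0,0,-0.0015,0,0,0.21],[0,0,-0.0015,0,0,0.29],[0,0,-0.0015,0,0,0.37],[0,0,-0.0015,0,0,0.45],[0,0,-0.0015,0,0,0.53],[0,0,-0.0015,0,0,0.61],[0,0,-0.0015,0,0,0.68],[0,0,-0.0015,0,0,0.733],[0,0,-0.0015,0,0,0.733],[0,0,-0.0015,0,0,0.733]],
  ],
)

```text
time_s: 13.1
position: [0.5714, 0.2174, 0.1584]
eef_rot: [0.0, 0.966, 0.258, 0.002]
contact_force: [-2.9, -1.9, 13.2]
finger_gap: 0.0525
gripper_force: 83.9
```

Run:
```python
from h import *
s=ctrl.sense();print(s['time_s'],s['position'],s['contact_force'],s['ft_torque'],s['joint_positions'])
q=s['eef_rot'];r0=R.from_quat([0.958,-0.285,0.001,0]);print(np.degrees((R.from_quat([*q[1:],q[0]])*r0.inv()).as_rotvec()))
P,im,d=snap('wrist','wrist5.png');W=cloud(P,d);x,y,z=W[...,0],W[...,1],W[...,2]
m=(np.hypot(x-.571,y-.217)<.015)&(z>.15)&(z<.18); print(m.sum(),np.percentile(z[m],[10,50,90]).round(4))
```

```text
13.1 [0.57137496 0.21744892 0.15835614] [-2.86541037 -1.87886652 13.18495745] [-0.27730876  0.48679165 -0.00915587] [ 1.81193763e-01  6.25777728e-01  1.55427517e+00 -3.33149349e-04
  9.58372298e-01  1.23100876e+00]
[-1.15206608e-01 -5.56522301e-02  6.29957691e+01]
3338 [0.1659 0.1666 0.1673]
```

play_rows(
  steps=[
    [[0,0,0.02,0,0,0],[0,0,0.05,0,0,0],[0,0,0.09,0,0,0],[0,0,0.13,0,0,0],[0,0,0.17,0,0,0],[0,0,0.2,0,0,0],[0,0,0.2,0,0,0]],
  ],
)

```text
time_s: 13.85
position: [0.5711, 0.2175, 0.1966]
eef_rot: [0.0, 0.966, 0.257, 0.001]
contact_force: [0.7, 0.8, -0.9]
finger_gap: 0.0525
gripper_force: 83.4
```

Free: the force is only the cap's weight. I lift the rest of the way.

play_rows(
  steps=[
    [[0,0,0.06,0,0,0],[0,0,0.14,0,0,0],[0,0,0.22,0,0,0],[0,0,0.29,0,0,0],[0,0,0.33,0,0,0],[0,0,0.33,0,0,0],[0,0,0.33,0,0,0],[0,0,0.33,0,0,0],[0,0,0.33,0,0,0],[0,0,0.33,0,0,0]],
  ],
)

```text
time_s: 14.85
position: [0.5703, 0.2173, 0.2609]
eef_rot: [-0.0, 0.966, 0.257, -0.001]
contact_force: [-0.8, 0.0, 0.1]
finger_gap: 0.0525
gripper_force: 83.5
```

Run:
```python
from h import *
s=ctrl.sense();print(s['time_s'],s['position'],s['contact_force'],s['finger_gap'])
for n in ['scene','top','wrist']:
    P,im,d=snap(n,n+'6.png');W=cloud(P,d);x,y,z=W[...,0],W[...,1],W[...,2]
    dx,dy=x-.514,y-.13; c,sn=np.cos(np.radians(56.9)),np.sin(np.radians(56.9))
    hx,hy=dx*c+dy*sn,-dx*sn+dy*c
    e=(abs(hx)<.009)&(abs(hy)<.095)&(z>.14)&(z<.175); print(n,'bar',e.sum(),np.percentile(z[e],[5,50,95]).round(4) if e.sum() else '')
    e=(abs(hx-.03)<.02)&(abs(hy)<.03)&(z>.11)&(z<.14); print('shoulder',np.nanmedian(z[e]) if e.sum() else '')
    m=(np.hypot(x-.571,y-.217)<.02)&(z>.2)&(z<.29)
    if n=='wrist' and m.sum(): 
        p=W[m]; print('cap top',np.median(p[:,2]),np.linalg.lstsq(np.c_[p[:,:2]-p[:,:2].mean(0),np.ones(len(p))],p[:,2],rcond=None)[0])
im=cv2.imread('pics/scene6.png')[150:400,220:460];cv2.imwrite('pics/s6c.png',cv2.resize(im,None,fx=2.4,fy=2.4,interpolation=2))
```

```text
14.85 [0.57025339 0.21725226 0.26093354] [-0.75456444  0.02825392  0.08125323] 0.05252343428752082
scene bar 339 [0.1422 0.1506 0.1533]
shoulder 0.12833838919984664
top bar 490 [0.1483 0.1512 0.1541]
shoulder 0.12792408170015368
wrist bar 1334 [0.1492 0.1511 0.1521]
shoulder 0.12799910808448434
cap top 0.2692769114725954 [-0.00713563  0.01529437  0.26924727]
```

View pics/s6c.png

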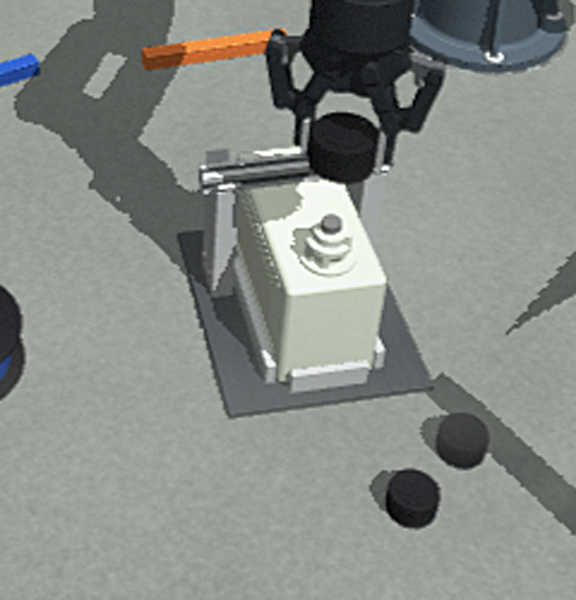

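The cap at (343,147) is held level above the open neck at (330,245), its underside about 78 mm above the rim. The bar is still in the notches and the jug is in place, so I hand in.

```bash
python3 -c "
from workcell import ctrl
print(ctrl.close_job())"
```

```text
the job is handed in; nothing more can be done
None
```

The job is handed in at about 15 s: the bar sits in both notches and is let go, and the cap is off and held level about 8 cm above the open neck, with the jug in place and the bystanders left alone.

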